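Free the snapped-in filter cartridge of the printer's air filter

TASK

Take the used filter cartridge out of the printer's air filter unit: flip the wire bail up and well back past upright, pinch the cartridge's two sprung side tabs together and, keeping them pinched, draw the cartridge straight out until it is fully clear of the bay. Then put the cartridge in the low metal tray beside the printed bracket, lying flat on its underside on the tray's floor, and let go. Do not tip the cartridge over, and leave everything else on the bench where it is and the bail open.

Things in the scene. Friction and masses are not known exactly. Their poses are not given: they have to be found in the camera images.
- bay (a point): Point of the fixed filter unit, on top of its 12 mm thick base plate, right under the middle of the cartridge when that is home. Axes: -x is the way the cartridge is drawn out (roughly towards the robot), y left, z up. The bay's mouth (58 mm wide, 54 mm high, jambs 8 mm thick) has its front face at x = -40 mm. The base plate reaches from x = -174 mm to +120 mm, 150 mm wide.
- filter_unit: The same unit; origin on the bench 12 mm under point bay, same axes. The black bay is 90 mm wide, x = -40 to +120 mm, its roof 72 mm above the bench; behind it, from x = +120 to +280 mm, a grey fan housing 180 mm wide and 170 mm high.
- bail (a joint): Hinge of the wire bail: 0 = down, level in front of the bay; grows as it is lifted up and back over the bay; 1.57 = upright; stop at 2.45 rad. Friction holds it where it is left (about 1 N at the bar moves it). Starts between 0 and 0.5. While down it blocks the cartridge's way out and the tabs.
- bail_pivot (a point): Middle of the bail's hinge axis, which runs along the unit's y, 46 mm straight above point bay. It turns with the bail: its own -x axis points from the hinge to the bail's bar.
- bail_bar (a point): Middle of the bail's cross bar, 125 mm from the hinge axis: a steel bar along the unit's y, 11 mm thick over its middle 70 mm; the side wires (8 mm thick) run back to the hinge at y = -55 and +55 mm. With the bail down the bar is 50 mm in front of the cartridge's nose.
- cartridge_center (a point): Middle of the loose grey filter cartridge (about 0.3 kg), half-way up its 50 mm height, 140 mm long. Axes: -x towards its nose, z up. A core 25 mm wide runs from x = -75 to +20 mm, with a sprung tab along each side of it; a block 52 mm wide from x = +20 to +65 mm. Home, 35 mm of the nose stands out of the bay; it slides on the base plate; its block is clear of the mouth after 106 mm.
- cartridge: The cartridge's body, origin on its underside, 25 mm under point cartridge_center, same axes.
- cartridge_nose (a point): Point half-way up between the two tabs where they are pinched, 60 mm towards the nose from cartridge_center. The tabs are 62 mm over their outer faces here at rest, 40 mm fully pinched; each is 5 mm thick, 32 mm high (16 mm above and below this point), hinged at the block, 95 mm long; its end is 15 mm in front of this point.
- cartridge_block (a point): Middle of the cartridge's block (45 mm long, 52 mm wide, 50 mm high), half-way up, 42.5 mm behind cartridge_center: hidden in the bay at the start, and a good place to lift the freed cartridge, whose centre of mass lies about 17 mm in front of it.
- tab_left (a joint): Angle of the tab on the cartridge's +y side: 0 = sprung out at rest, 0.14 rad = fully pinched in, parallel to the core. Its hook, 27 mm in front of cartridge_center and 8 mm proud, catches behind the bay's mouth until the angle is above about 0.11 (46 mm over the tabs). About 7 N at cartridge_nose pinches it fully; it springs back when let go.
- tab_right (a joint): The same for the tab on the cartridge's -y side.
- tray_in (a point): Centre of the inner floor (4 mm above the bench) of the fixed low aluminium tray, 210 mm along its x by 180 mm along its y, walls 4 mm thick and 18 mm high. The printed bracket lies along its +y side; the rest, about y = -86 to +35 mm, is free for the cartridge, laid with its length along the tray's x, either way round.
- bracket_mid (a point): Centre of the loose U-shaped printed bracket, 100 x 40 mm, 26 mm high, that lies in the tray along its +y side; leave it.
- spool_mid (a point): Centre of a full filament spool lying flat, 200 mm across, 65 mm high; leave it.
- bottle_mid (a point): Centre of a white bottle, 60 mm across, 170 mm high, close to the unit's -y side; leave it.
- jar_mid (a point): Centre of a glass jar, 60 mm across, 80 mm high, close to the unit's +y side; leave it.
- scraper_mid (a point): Middle of a scraper lying near the robot; leave it.
- driver_mid (a point): Middle of a screwdriver lying near the robot; leave it.
- print_mid (a point): Centre of a white printed part, 90 x 60 mm, 50 mm high; leave it.
- carton_mid (a point): Centre of a small carton, 100 x 80 mm, 60 mm high; leave it.
There are look-alikes about, which are no part of the job. Leave any black look-alike of the cartridge alone.

How it is judged (in metres and radians):
On the way, in this order (a step that is already met when the one before it is completed fails the run):
1. the bail is flipped back past upright (at least 1.7 rad) with the cartridge still home (value of joint bail above 1.7 rad and x of cartridge_center in the frame of bay above -0.015 m), for 0.2 s.
2. both tabs are pinched in, the cartridge still in the bay (value of joint each of tab_left, tab_right above 0.1 rad and x of cartridge_center in the frame of bay above -0.04 m), for 0.1 s.
3. the cartridge is drawn straight out, its block clear of the bay's mouth, still level on the base plate (x of cartridge_center in the frame of bay below -0.104 m and z of cartridge_center in the frame of bay below 0.06 m and angle between cartridge_center's own z axis and vertical below 0.25 rad), for 0.1 s.
At the end, for the whole second after the job is handed in: The cartridge, released and at rest, lies flat on its underside (within 0.06 rad) on the tray's floor beside the bracket, its middle under 33 mm above the bench and within 60 mm of the tray's middle along its length; the bail is still open (over 1.6 rad) (x of cartridge_center in the frame of tray_in between -0.06 and 0.06 m and y of cartridge_center in the frame of tray_in between -0.085 and 0.03 m and height (world z) of cartridge_center between 0.02 and 0.033 m and angle between cartridge_center's own z axis and vertical below 0.06 rad and linear speed of cartridge below 0.02 m/s and value of joint bail above 1.6 rad); the robot touches nothing.
It fails at once if the cartridge is tipped over (more than 0.7 rad) (angle between cartridge_center's own z axis and vertical above 0.7 rad).
It fails at once if another thing on the bench is moved more than 30 mm (distance of any of bracket_mid, spool_mid, bottle_mid, jar_mid, scraper_mid, driver_mid, print_mid, carton_mid from where it was at the start of the episode above 0.03 m).
It also fails if it takes over 67 s, if anything falls off the work surface, if the arm or the gripper's body presses on something with over 40 N, if the wrist force passes 120 N, or if a joint passes its speed limit or range.

ROBOT

A 7-joint arm with a two-finger parallel gripper is mounted at the origin on the work surface. World frame = base frame: x ahead of the robot, y to its left, z up, the work surface at z = 0. Lengths are in mm, angles in rad, forces in N, time in s.
With the tool pointing down it reaches from about 375 to 925 mm from the base axis. Payload 3.1 kg.
Tool frame: the origin (TCP) lies at the very end of the fingers, on their centre line; the grasp point (between the pads) lies 19 mm behind it; z points along the fingers, y is the line along which they close (so a half turn about z gives the same grasp; the last joint's range is limited). The gripper opens to 85 mm and grips with 20 to 120 N. Pads are 22 mm wide; open, the fingers measure 114 mm over their backs; the gripper's body (76 mm by 85 mm) begins 54 mm behind the grasp point. The pads swing forward as they close: fully open they stand 13 mm farther back than shut.
Start: joints at [-1.341, 0.383, 0.044, 1.598, -0.018, 1.161, -0.05], TCP at [209.252, 615.399, 231.269] pointing down, gripper open.
Joint ranges: [-2.61, 2.61], [-0.41, 2.15], [-1.48, 1.57], [0, 2.5], [-1.57, 4.71], [0.05, 1.97], [-2.85, 2.85]. Speed limits (rad/s): [2.79, 2.79, 3.14, 3.14, 3.14, 3.14, 3.14].

INTERFACE

Orientations are given as a unit quaternion [x, y, z, w].
In Python, from cell import r gives the robot as it stands. The module is installed in compiled form; this text tells all that it offers.
- The arm moves only by the tool move_arm, never from a script. Its argument "moves" is one flat list of numbers, 5 for each row, row after row: the shift along the tool's x, y, z in m, then the turn about the tool's z in rad, then the opening, from 0 (shut) to 1 (fully open). In form: [tx, ty, tz, yaw, jaw, tx, ty, tz, yaw, jaw, ...]. A call has 1 to 10 rows; each row is the pose to reach, as a shift and turn from the pose commanded when the call began, along the tool's axes at that moment; what a row does not reach only later rows make up. A row lasts 1/10 s, in which the tool goes at most 50 mm and 8.59 degrees, less where a joint would pass 70% of its speed; a pose out of reach is approached as far as the arm can. A call with a gripper value outside its range is refused whole. The fingers move at their own pace and stop on an object; "squeeze" is the grip in N (left out, the last holds). Time passes only in rows, so rows that repeat a pose let the fingers close. It gives the time, the measured TCP pose, the force, the opening and the grip force at its end, in the units of the state.
- r.get_obs(): the state, without advancing time (a new reading comes with each control period).
- r.camera(name): name is "scene" or "top" or "wrist"; returns a dict with "image" (384x512x3 uint8, blue, green, red), "depth" (384x512 float32, mm along the optical axis (not along the pixel's ray), 0 where there is no reading), "K" (3x3 intrinsics, pixels), "R" (3x3) and "t" (3): a world point X has camera coordinates R X + t; the wrist camera has in their place "T_tool_cam" (4x4, takes a point from camera to tool coordinates, whose origin is the TCP and whose axes are the flange's). Camera axes: x right, y down, z forward; pixel columns grow to the right and rows downward; lengths in mm; the calibration is good to about 2 mm. A picture is of the moment at which its call begins: read the wrist's pose just before it.
- r.job_done(): hands the job in; it is judged then, once.
Trained networks look in a picture, given as the dict that the camera call returned (one of the last four; its "shot" number tells which), for a name from the list of things; names that differ only in an ending like _2 or _b are one class to them, and where a whole thing is asked for, a point or a joint stands for the part that bears it (a point fixed in the world has none). Each returns a list of dicts, best first, with "conf" (0 to 1); they miss things now and then, are a little off and sometimes report something else, mostly with a low value. They report only what shows in the picture. A call takes as long as a camera call. They do not tell look-alikes from the thing itself.
- r.look_for(picture, thing): "point" ([column, row] in pixels, amid what is visible of it).
The state is a dict: "t": time; "q": joint angles; "qvel": joint speeds; "effort": joint torques, N m; "tcp_pos": TCP position; "eef_rot": TCP orientation; "contact_force": force on the tool from outside, world axes, zero at the start; "moment": the same for the moment, N m; "finger_gap": opening from 0.0 (shut) to 1.0 (fully open); "finger_force": force on a finger pad.
Only numpy, scipy, OpenCV 4.12 (cv2) and the standard library are available. Lean on these libraries where they do the work, as an engineer would, in place of code of your own. Each camera call takes 0.05 s, during which the arm holds its last target. There are 200 camera calls.

## Working session

There is one attempt and no reset: what is moved stays moved. The work goes in short steps, Python scripts to look and compute and a tool call to move; the robot and the scene stay as the last step left them, time stands still between calls to the robot, and variables do not carry over. Pictures are saved under pics/ and viewed, at most 10 in all, crops included, and the job is handed in when it is done.

Besides the shell and the picture viewer there is one more tool, called as name(argument=value, ...) on one line, values as JSON. move_arm: Moves the arm, as the interface text tells. Its arguments: {"type":"object","properties":{"moves":{"type":"array","items":{"type":"number"}},"squeeze":{"type":"number"}},"required":["moves"]}

```bash
mkdir -p pics
cat > h.py <<'E'
import numpy as np,cv2
from scipy.spatial.transform import Rotation as Ro
from cell import r
def up(c,u,v,d):
    p=np.linalg.inv(c["K"])@np.array([u,v,1.])*d
    return c["R"].T@(p-c["t"])
def cloud(c):
    h,w=c["depth"].shape
    v,u=np.mgrid[:h,:w]
    P=(np.linalg.inv(c["K"])@np.stack([u.ravel(),v.ravel(),np.ones(h*w)]))*c["depth"].ravel()
    return ((P.T-c["t"])@c["R"]).reshape(h,w,3)
E
python3 - <<'E'
from h import *
o=r.get_obs();print(o)
ims=[]
for n in("scene","top"):
    c=r.camera(n);ims.append(c["image"]);cv2.imwrite(f"pics/{n}0.png",c["image"])
    np.savez(f"{n}0.npz",**{k:c[k] for k in("image","depth","K","R","t")})
    P=cloud(c)
    for th in("cartridge","bail","filter_unit","tray_in","bracket_mid","cartridge_nose","bail_bar"):
        for d in r.look_for(c,th)[:3]:
            u,v=np.round(d["point"]).astype(int);print(n,th,round(d["conf"],2),u,v,P[v,u].round())
E
```

```text
{'t': 0.0, 'q': array([-1.34077548,  0.38382696,  0.04382374,  1.59957553, -0.01790544,
        1.16118399, -0.049888  ]), 'qvel': array([ 1.58792971e-03, -6.49854684e-04,  2.25772978e-05,  6.89303187e-04,
       -2.18979142e-04, -2.27752094e-03,  1.78940631e-03]), 'effort': array([-3.38269901e-04, -4.33462822e+01,  1.02449577e+00, -2.49515015e+01,
        1.05836449e-02,  1.11372094e-02, -8.35258220e-06]), 'tcp_pos': array([208.9833153 , 614.49840206, 229.8914624 ]), 'eef_rot': array([ 1.63128457e-01,  9.86603981e-01, -1.29237896e-03, -1.47552007e-04]), 'contact_force': array([-0.18920332,  0.50348053, -0.49905073]), 'moment': array([-0.0080995 ,  0.00859306, -0.03460968]), 'finger_force': 0.0, 'finger_gap': 1.0019403073687838}
scene cartridge 0.74 267 223 [645.  -0.  65.]
scene cartridge 0.72 202 169 [359. -39.  38.]
scene bail 0.92 254 200 [579.   3.  91.]
scene filter_unit 0.81 301 283 [860. -70. 170.]
scene tray_in 0.66 123 258 [ 487. -355.    5.]
scene bracket_mid 0.91 141 237 [ 461. -289.   15.]
scene bracket_mid 0.62 324 140 [494. 326.  66.]
scene cartridge_nose 0.69 264 220 [633.  -2.  66.]
scene cartridge_nose 0.67 199 166 [346. -41.  41.]
scene cartridge_nose 0.57 247 141 [312. 156.  10.]
scene bail_bar 0.72 253 200 [576.   2.  89.]
scene bail_bar 0.59 176 204 [ 426. -163.   29.]
top cartridge 0.76 283 293 [337. -41.  49.]
top cartridge 0.65 263 172 [631.   3.  64.]
top bail 0.63 270 193 [576. -13.  89.]
top filter_unit 0.98 270 100 [812. -18.  70.]
top tray_in 0.87 405 234 [ 475. -361.    3.]
top tray_in 0.31 275 171 [ 474.   28. 1047.]
top bracket_mid 0.63 403 232 [ 480. -356.    3.]
top bracket_mid 0.31 145 157 [683. 309.  11.]
top cartridge_nose 0.76 263 170 [636.   3.  62.]
top cartridge_nose 0.57 403 233 [ 477. -356.    2.]
top cartridge_nose 0.56 283 290 [344. -41.  49.]
```

View pics/scene0.png

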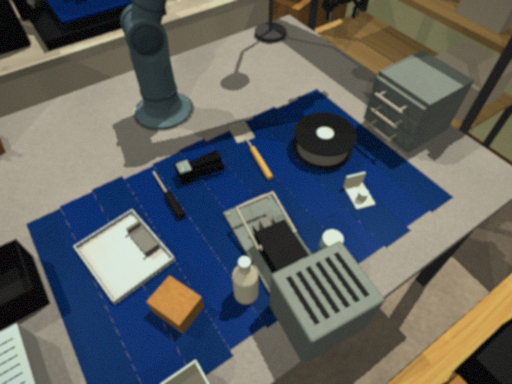

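View pics/top0.png

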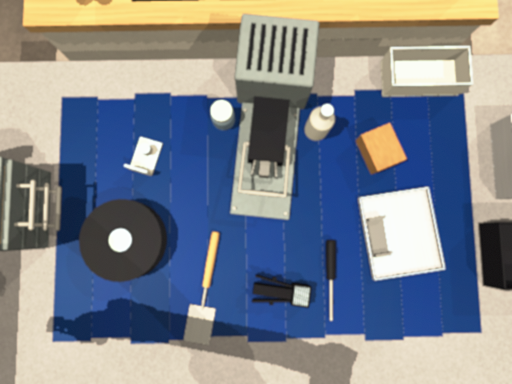

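The scene picture shows the grey unit with the bail at about (254,200), and a black look-alike at (202,169). In the top picture, the cartridge candidates are the grey one in the bay at (264,171) and the loose black one at (283,293). The grey one fits because it sits in the unit. The tray is at (402,233), with the bracket at its left edge at (377,236). Next I'll measure the unit and tray and check an enlarged crop.

Run:
```python
from h import *
C={}
for n in("top","scene"):
    c=dict(np.load(n+"0.npz"));P=cloud(c);C[n]=P
    X,Y,Z=P[...,0],P[...,1],P[...,2]
    def rect(m,name):
        m=m.astype(np.uint8)
        k,l,s,_=cv2.connectedComponentsWithStats(m)
        i=1+np.argmax(s[1:,4]);q=P[l==i]
        R=cv2.minAreaRect(q[:,:2].astype(np.float32));print(n,name,len(q),np.round(R[0],1),np.round(R[1],1),round(R[2],2),"z",q[:,2].mean().round(1))
        return R
    U=(X>450)&(X<1100)&(abs(Y)<140)
    rect(U&(Z>162)&(Z<178),"fan180x160")
    rect(U&(Z>66)&(Z<80)&(X>680)&(c["image"].max(2)<60),"roof")
    rect(U&(Z>7)&(Z<17)&(X<760),"plate")
    T=(X>330)&(X<620)&(Y<-230)&(Y>-500)
    rect(T&(Z>10)&(Z<24),"trayrim 218x188")
    rect(T&(Z>2)&(Z<24)&(c["image"].min(2)>90),"tray all")
    rect(T&(Z>22)&(Z<34),"bracket")
    m=U&(Z>78)&(X<680);q=P[m];print(n,"bail",len(q),q.min(0).round(),q.max(0).round())
    q=P[m&(X<595)];print("bar",len(q),q.mean(0).round(1),np.percentile(q,[5,95],axis=0).round(1))
a=cv2.imread("pics/top0.png")[90:220,215:315];cv2.imwrite("pics/crop.png",cv2.resize(a,None,fx=4.6,fy=4.6,interpolation=cv2.INTER_CUBIC))
```

```text
top fan180x160 5284 [896.7 -30. ] [180.2 161.2] 83.21 z 170.8
top roof 1823 [747.  -14.1] [ 85.9 139.3] 84.58 z 72.3
top plate 2051 [ 6.457e+02 -2.000e-01] [152.9 241.5] 84.03 z 12.2
top trayrim 218x188 666 [ 479.  -345.7] [210.  181.7] 7.98 z 16.5
top tray all 5222 [ 478.4 -350. ] [218.6 192.4] 7.96 z 6.8
top bracket 58 [ 425.8 -292.7] [ 7.9 41.1] 8.34 z 29.7
top bail 1076 [474. -55.  78.] [ 647.   66. 1047.]
bar 1004 [498.5  21.9 823.2] [[ 474.1  -34.1   85.4]
 [ 583.    37.5 1046.9]]
scene fan180x160 6439 [895.7 -30.9] [179.9 160.1] 83.25 z 171.7
scene roof 1182 [726.2 -12.7] [ 87.3 101.8] 83.99 z 73.4
scene plate 927 [638.4 -60. ] [ 36.2 246.9] 82.05 z 13.4
scene trayrim 218x188 691 [ 476.8 -345.7] [214.1 180.2] 7.98 z 17.3
scene tray all 4818 [ 469.7 -346.6] [228.3 187.8] 7.88 z 8.0
scene bracket 69 [ 514.6 -280.7] [10.  39.2] 9.57 z 29.5
scene bail 238 [567. -56.  78.] [662.  65.  95.]
bar 184 [578.7   1.7  87.8] [[569.4 -50.2  82.5]
 [591.   60.2  91.7]]
```

View pics/crop.png

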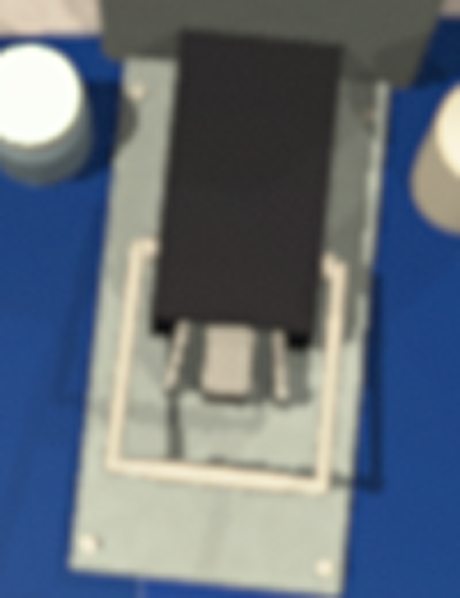

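The crop confirms the grey cartridge in the bay: tabs at (178,360) and (280,365), bail bar at (215,475). Unit yaw is −6.75°, the bay point is near (697.6, −6.9) and the bail angle is about 0.2. The tray centre is near (478, −347), yaw +8°.

```bash
cat >> h.py <<'E'
a=np.radians(-6.75);BAY=np.array([697.6,-6.9,12.]);RU=Ro.from_euler('z',a).as_matrix()
def unit(x,y,z): return BAY+RU@np.array([x,y,z])   # z above plate top
def go(p,ydeg):
    o=r.get_obs();R=Ro.from_quat(o["eef_rot"]).as_matrix()
    s=R.T@(np.array(p)-o["tcp_pos"])/1000
    c=np.degrees(np.arctan2(R[1,1],R[0,1]))
    d=(ydeg-c+180)%360-180
    print("shift",s.round(4),"yaw",round(-np.radians(d),3),"now",o["tcp_pos"].round(1),"y",round(c,2),"target",np.round(p,1))
def ax():
    R=Ro.from_quat(r.get_obs()["eef_rot"]).as_matrix();print("unit axes in tool\n",(R.T@RU).round(3))
E
python3 -c "
from h import *
go(unit(-122,0,0)*[1,1,0]+[0,0,170],-6.75)"
```

```text
shift [-0.5433 -0.4574  0.0613] yaw 1.361 now [209.3 615.4 231.3] y 71.22 target [576.4   7.4 170. ]
```

move_arm(moves=[-0.5433,-0.4574,0.0613,1.361,0.5,-0.5433,-0.4574,0.0613,1.361,0.5,-0.5433,-0.4574,0.0613,1.361,0.5,-0.5433,-0.4574,0.0613,1.361,0.5,-0.5433,-0.4574,0.0613,1.361,0.5,-0.5433,-0.4574,0.0613,1.361,0.5,-0.5433,-0.4574,0.0613,1.361,0.5,-0.5433,-0.4574,0.0613,1.361,0.5,-0.5433,-0.4574,0.0613,1.361,0.5,-0.5433,-0.4574,0.0613,1.361,0.5])

```text
t: 1.8
tcp_pos: [467.7, 187.4, 188.7]
eef_rot: [0.748, 0.663, 0.001, -0.0]
contact_force: [1.0, 0.6, -0.3]
finger_gap: 0.499
finger_force: 0.0
```

```bash
python3 -c "
from h import *
go(unit(-122,0,0)*[1,1,0]+[0,0,170],-6.75)"
```

```text
shift [-0.1656  0.1296  0.0186] yaw -0.003 now [467.7 187.4 188.7] y -6.9 target [576.4   7.4 170. ]
```

move_arm(moves=[-0.1656,0.1296,0.0186,0,0.5,-0.1656,0.1296,0.0186,0,0.5,-0.1656,0.1296,0.0186,0,0.5,-0.1656,0.1296,0.0186,0,0.5,-0.1656,0.1296,0.0186,0,0.5,-0.1656,0.1296,0.0186,0,0.5,-0.1656,0.1296,0.0186,0,0.5])

```text
t: 2.5
tcp_pos: [575.5, 10.8, 169.5]
eef_rot: [0.747, 0.665, 0.0, -0.001]
contact_force: [0.3, 0.4, -0.4]
finger_gap: 0.501
finger_force: 0.0
```

Run:
```python
from h import *
o=r.get_obs();c=r.camera("wrist")
T=c["T_tool_cam"];R=Ro.from_quat(o["eef_rot"]).as_matrix()
h,w=c["depth"].shape;v,u=np.mgrid[:h,:w]
P=(np.linalg.inv(c["K"])@np.stack([u.ravel(),v.ravel(),np.ones(h*w)])*c["depth"].ravel()).T
P=(P@T[:3,:3].T+T[:3,3])@R.T+o["tcp_pos"]
Q=((P-BAY)@RU).reshape(h,w,3)
ok=c["depth"]>0
m=ok&(Q[...,0]>-150)&(Q[...,0]<-90)&(abs(Q[...,1])<48)&(Q[...,2]>60)&(Q[...,2]<100)
q=Q[m];print("bar",len(q),q.mean(0),np.percentile(q,[2,98],axis=0).round(1))
m=ok&(Q[...,0]>-90)&(Q[...,0]<-50)&(abs(Q[...,1])<45)&(Q[...,2]>30)&(Q[...,2]<60)
q=Q[m];print("cart",len(q),np.percentile(q,[2,50,98],axis=0).round(1))
cv2.imwrite("pics/w1.png",c["image"])
go(unit(-122,0,0)*[1,1,0]+[0,0,170],-6.75);ax()
```

```text
bar 1142 [-122.18918402    2.78411832   75.88700826] [[-127.1  -44.9   72.5]
 [-117.1   45.8   78.1]]
cart 1170 [[-75.  -30.7  30.8]
 [-63.3   2.1  48.8]
 [-50.5  32.   51.2]]
shift [-0.0043  0.0016 -0.0006] yaw 0.003 now [575.3  11.9 169.5] y -6.58 target [576.4   7.4 170. ]
unit axes in tool
 [[-0.003  1.     0.002]
 [ 1.     0.003 -0.001]
 [-0.001  0.002 -1.   ]]
```

View pics/w1.png

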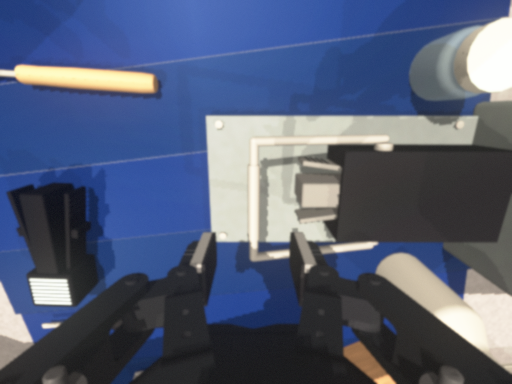

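The wrist picture shows the bar at column 253 between the open fingers (210 and 297). Measured bar position is x = −122 mm at an angle of about 0.21, which matches. I'll go down and grip it.

move_arm(moves=[-0.004,0.001,0.05,0,0.5,-0.004,0.001,0.08,0,0.5,-0.004,0.001,0.104,0,0.5,-0.004,0.001,0.104,0,0.5,-0.004,0.001,0.104,0,0,-0.004,0.001,0.104,0,0,-0.004,0.001,0.104,0,0,-0.004,0.001,0.104,0,0,-0.004,0.001,0.104,0,0], squeeze=25)

```text
t: 3.45
tcp_pos: [575.5, 6.7, 66.1]
eef_rot: [0.747, 0.664, -0.0, -0.001]
contact_force: [-4.9, 2.3, 1.9]
finger_gap: 0.119
finger_force: 25.0
```

Run:
```python
from h import *
ax();o=r.get_obs();print(o["tcp_pos"],(RU.T@(o["tcp_pos"]-BAY)).round(1))
for A in(np.linspace(.213,1.13,11),np.linspace(1.13,2.05,11)):
    print([(round(.125*(np.cos(A[0])-np.cos(t)),4),round(-.125*(np.sin(t)-np.sin(A[0])),4)) for t in A[1:]])
```

```text
unit axes in tool
 [[-0.001  1.     0.002]
 [ 1.     0.001 -0.002]
 [-0.002  0.002 -1.   ]]
[575.52798175   6.65421287  66.06896119] [-122.8   -0.9   54.1]
[(np.float64(0.0029), np.float64(-0.0111)), (np.float64(0.0069), np.float64(-0.0218)), (np.float64(0.0118), np.float64(-0.0322)), (np.float64(0.0176), np.float64(-0.0421)), (np.float64(0.0243), np.float64(-0.0513)), (np.float64(0.0318), np.float64(-0.06)), (np.float64(0.0401), np.float64(-0.0679)), (np.float64(0.0491), np.float64(-0.075)), (np.float64(0.0587), np.float64(-0.0813)), (np.float64(0.0688), np.float64(-0.0866))]
[(np.float64(0.0106), np.float64(-0.0044)), (np.float64(0.0216), np.float64(-0.0078)), (np.float64(0.0328), np.float64(-0.0103)), (np.float64(0.0442), np.float64(-0.0116)), (np.float64(0.0557), np.float64(-0.0119)), (np.float64(0.0672), np.float64(-0.0112)), (np.float64(0.0786), np.float64(-0.0094)), (np.float64(0.0897), np.float64(-0.0065)), (np.float64(0.1005), np.float64(-0.0027)), (np.float64(0.111), np.float64(0.0021))]
```

Gripped: the gap of 0.119 is about 10 mm. Now I'll lift along the arc.

move_arm(moves=[0,0.003,-0.011,0,0,0,0.007,-0.022,0,0,0,0.012,-0.032,0,0,0,0.0175,-0.042,0,0,0,0.024,-0.051,0,0,0,0.032,-0.06,0,0,0,0.04,-0.068,0,0,0,0.049,-0.075,0,0,0,0.0585,-0.081,0,0,0,0.069,-0.0865,0,0])

```text
t: 4.45
tcp_pos: [644.6, -1.6, 156.2]
eef_rot: [0.747, 0.664, 0.0, -0.002]
contact_force: [-5.6, 4.4, 6.9]
finger_gap: 0.114
finger_force: 25.1
```

move_arm(moves=[0,0.0105,-0.0045,0,0,0,0.0215,-0.008,0,0,0,0.033,-0.0105,0,0,0,0.044,-0.0115,0,0,0,0.0555,-0.012,0,0,0,0.067,-0.011,0,0,0,0.0785,-0.0095,0,0,0,0.0895,-0.0065,0,0,0,0.1005,-0.0025,0,0,0,0.111,0.002,0,0])

```text
t: 5.45
tcp_pos: [757.8, -15.3, 152.8]
eef_rot: [0.747, 0.665, 0.002, 0.001]
contact_force: [-1.0, 2.7, 2.3]
finger_gap: 0.114
finger_force: 24.9
```

Run:
```python
from h import *
ax();o=r.get_obs();g=RU.T@(o["tcp_pos"]-BAY);print(g.round(1),o["finger_gap"],o["contact_force"].round(1),"theta",np.arctan2(g[2]+19-46,-g[0]))
```

```text
unit axes in tool
 [[-0.001  1.     0.001]
 [ 1.     0.001  0.005]
 [ 0.005  0.001 -1.   ]]
[ 60.7  -1.3 140.8] 0.11447298702828096 [-1.   2.7  2.3] theta 2.061168216078522
```

move_arm(moves=[0,0,0,0,0.4,0,0,0,0,0.4,0,0,0,0,0.4,0,0,-0.03,0,0.4,0,0,-0.07,0,0.4,0,0,-0.09,0,0.4,0,0,-0.09,0,0.4])

```text
t: 6.15
tcp_pos: [757.8, -17.6, 246.2]
eef_rot: [0.748, 0.664, 0.003, 0.004]
contact_force: [0.6, 0.4, 1.0]
finger_gap: 0.402
finger_force: 0.0
```

Run:
```python
from h import *
go(unit(-60,0,0)*[1,1,0]+[0,0,225],-96.75)
c=r.camera("scene");P=cloud(c);Q=(P-BAY)@RU
m=(c["depth"]>0)&(Q[...,0]>-130)&(Q[...,0]<110)&(abs(Q[...,1])<70)&(Q[...,2]>80)&(Q[...,2]<185)
cv2.imwrite("pics/s2.png",cv2.resize(c["image"][150:350,170:400],None,fx=3,fy=3,interpolation=cv2.INTER_CUBIC))
for d in r.look_for(c,"bail_bar")[:2]:
    u,v=np.round(d["point"]).astype(int);print(d["conf"],u,v,Q[v,u].round())
```

```text
shift [ 0.0034 -0.1212  0.02  ] yaw 1.57 now [757.8 -17.6 246.2] y -6.81 target [6.38e+02 2.00e-01 2.25e+02]
0.62 290 233 [ 7. 34. 63.]
0.16 328 239 [ 70. 107.  70.]
```

View pics/s2.png

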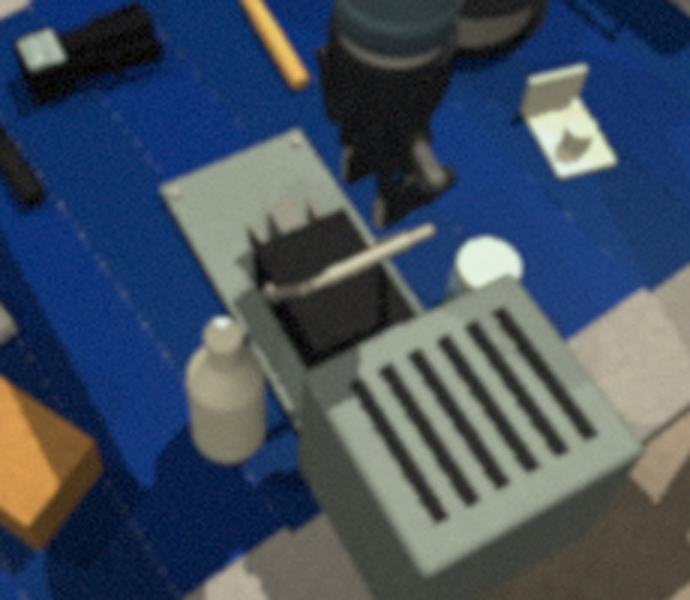

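The bail stands up and back, its bar at (350,262) in the crop, and the cartridge nose is free at (290,215). Next I'll go above the nose and turn.

move_arm(moves=[0.003,-0.12,0.02,1.57,1,0.003,-0.12,0.02,1.57,1,0.003,-0.12,0.02,1.57,1,0.003,-0.12,0.02,1.57,1,0.003,-0.12,0.02,1.57,1,0.003,-0.12,0.02,1.57,1,0.003,-0.12,0.02,1.57,1,0.003,-0.12,0.02,1.57,1,0.003,-0.12,0.02,1.57,1,0.003,-0.12,0.02,1.57,1])

```text
t: 7.25
tcp_pos: [634.7, 1.1, 217.9]
eef_rot: [1.0, -0.027, -0.002, 0.0]
contact_force: [0.3, 0.4, 0.6]
finger_gap: 1.005
finger_force: 0.0
```

```bash
cat >> h.py <<'E'
def wcloud():
    o=r.get_obs();c=r.camera("wrist")
    T=c["T_tool_cam"];R=Ro.from_quat(o["eef_rot"]).as_matrix()
    h,w=c["depth"].shape;v,u=np.mgrid[:h,:w]
    P=(np.linalg.inv(c["K"])@np.stack([u.ravel(),v.ravel(),np.ones(h*w)])*c["depth"].ravel()).T
    P=(P@T[:3,:3].T+T[:3,3])@R.T+o["tcp_pos"]
    P[c["depth"].ravel()==0]=np.nan
    return c,P.reshape(h,w,3)
E
python3 - <<'E'
from h import *
go(unit(-60,0,0)*[1,1,0]+[0,0,22],-96.75);ax()
c,P=wcloud();Q=(P-BAY)@RU
m=(Q[...,0]>-90)&(Q[...,0]<-50)&(abs(Q[...,1])<45)&(Q[...,2]>25)&(Q[...,2]<60)
q=Q[m];print("cart",len(q),np.percentile(q,[2,50,98],axis=0).round(1) if len(q) else "")
E
```

```text
shift [0.0041 0.0007 0.1958] yaw 0.064 now [634.7   1.1 217.9] y -93.07 target [6.38e+02 2.00e-01 2.20e+01]
unit axes in tool
 [[ 0.998  0.064 -0.004]
 [ 0.064 -0.998  0.001]
 [-0.004 -0.001 -1.   ]]
cart 641 [[-73.6 -30.9  32.7]
 [-61.8   0.4  49.6]
 [-50.3  31.7  51.4]]
```

move_arm(moves=[0.004,0.0005,0.04,0.064,1,0.004,0.0005,0.08,0.064,1,0.004,0.0005,0.11,0.064,1,0.004,0.0005,0.14,0.064,1,0.004,0.0005,0.165,0.064,1,0.004,0.0005,0.185,0.064,1,0.004,0.0005,0.195,0.064,1,0.004,0.0005,0.195,0.064,1])

```text
t: 8.1
tcp_pos: [638.8, 0.4, 23.2]
eef_rot: [0.998, -0.055, -0.002, 0.0]
contact_force: [0.7, -0.1, 0.0]
finger_gap: 1.001
finger_force: 0.0
```

```bash
python3 -c "
from h import *
go(unit(-60,0,0)*[1,1,0]+[0,0,22],-96.75);ax();print(r.get_obs()['contact_force'])"
```

```text
shift [-0.0007  0.0004  0.0012] yaw 0.007 now [6.388e+02 4.000e-01 2.320e+01] y -96.33 target [6.38e+02 2.00e-01 2.20e+01]
unit axes in tool
 [[ 1.     0.007 -0.004]
 [ 0.007 -1.     0.001]
 [-0.004 -0.001 -1.   ]]
[ 0.69363978 -0.09776665  0.0133984 ]
```

move_arm(moves=[0,0,0,0.007,0,0,0,0,0.007,0,0,0,0,0.007,0,0,0,0,0.007,0,0,0,0,0.007,0,0,0,0,0.007,0,0,0,0,0.007,0,0,0,0,0.007,0], squeeze=35)

```text
t: 8.9
tcp_pos: [641.7, 0.1, 27.9]
eef_rot: [0.998, -0.059, 0.001, -0.001]
contact_force: [-3.9, 0.3, 8.5]
finger_gap: 0.437
finger_force: 37.0
```

Pinched: the gap is about 38 mm, so the tabs are fully in. Now I'll draw it out.

move_arm(moves=[0,0,-0.003,0.007,0,-0.008,0,-0.003,0.007,0,-0.016,0,-0.003,0.007,0,-0.024,0,-0.003,0.007,0,-0.032,0,-0.003,0.007,0,-0.04,0,-0.003,0.007,0,-0.05,0,-0.003,0.007,0,-0.06,0,-0.003,0.007,0])

```text
t: 9.7
tcp_pos: [580.2, 7.6, 28.3]
eef_rot: [0.998, -0.063, 0.0, -0.0]
contact_force: [1.6, -1.0, -0.7]
finger_gap: 0.432
finger_force: 36.7
```

Run:
```python
from h import *
ax();o=r.get_obs();print((RU.T@(o["tcp_pos"]-BAY)).round(1))
c=r.camera("top");P=cloud(c);Q=(P-BAY)@RU
cv2.imwrite("pics/t3.png",cv2.resize(c["image"][90:240,200:330],None,fx=4,fy=4,interpolation=cv2.INTER_CUBIC))
for k in("cartridge","bail"):
  for d in r.look_for(c,k)[:2]:
    u,v=np.round(d["point"]).astype(int);print(k,d["conf"],u,v,Q[v,u].round())
c=r.camera("scene");cv2.imwrite("pics/s3.png",cv2.resize(c["image"][150:350,170:400],None,fx=3,fy=3,interpolation=cv2.INTER_CUBIC))
```

```text
unit axes in tool
 [[ 1.    -0.007  0.   ]
 [-0.007 -1.    -0.   ]
 [ 0.     0.    -1.   ]]
[-118.3    0.6   16.3]
cartridge 0.72 281 287 [-341.  -71.   34.]
bail 0.61 273 112 [84. -8. 60.]
```

View pics/s3.png

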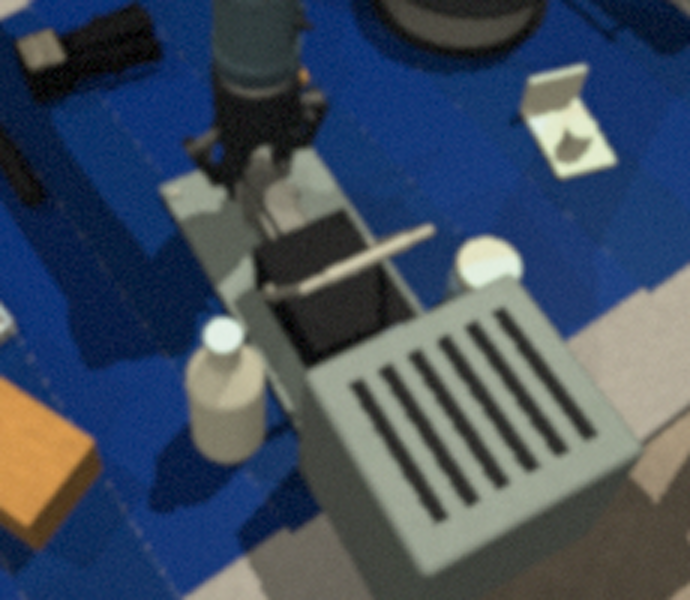

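The cartridge is sliding out: the core shows at (285,200) between the fingers and the mouth. I'll keep drawing.

move_arm(moves=[-0.01,0,0,-0.007,0,-0.02,0,0,-0.007,0,-0.03,0,0,-0.007,0,-0.04,0,0,-0.007,0,-0.05,0,0,-0.007,0,-0.058,0,0,-0.007,0,-0.064,0,0,-0.007,0,-0.064,0,0,-0.007,0])

```text
t: 10.7
tcp_pos: [515.6, 15.8, 28.1]
eef_rot: [0.998, -0.059, -0.001, -0.0]
contact_force: [-1.5, 0.4, 2.9]
finger_gap: 0.434
finger_force: 36.9
```

Run:
```python
from h import *
ax();o=r.get_obs();print((RU.T@(o["tcp_pos"]-BAY)).round(1))
c=r.camera("scene");P=cloud(c);Q=(P-BAY)@RU
m=(Q[...,0]>-110)&(Q[...,0]<-43)&(abs(Q[...,1])<40)&(Q[...,2]>40)&(Q[...,2]<60)
q=Q[m];print(len(q),np.percentile(q,[1,10,50,90,99],axis=0).round(1))
cv2.imwrite("pics/s4.png",cv2.resize(c["image"][150:350,170:400],None,fx=3,fy=3,interpolation=cv2.INTER_CUBIC))
```

```text
unit axes in tool
 [[ 1.    -0.    -0.003]
 [-0.    -1.    -0.001]
 [-0.003  0.001 -1.   ]]
[-183.4    1.1   16.1]
314 [[-108.1  -24.8   40.5]
 [-102.9  -21.7   46.3]
 [ -81.6   -1.    51.4]
 [ -64.    20.7   53.5]
 [ -62.3   25.5   55.3]]
```

View pics/s4.png

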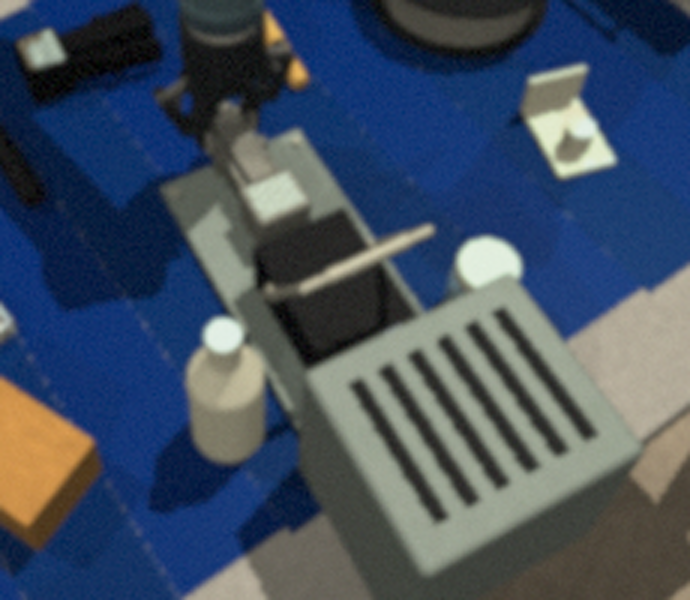

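The block is fully out at (275,195), its rear edge at x ≈ −62 mm, level. Now I'll release, rise and regrip at the block.

move_arm(moves=[0,0,0,0,1,0,0,0,0,1,0,0,0,0,1,0,0,0,0,1,0,0,-0.03,0,1,0,0,-0.07,0,1,0,0,-0.12,0,1,0.02,0,-0.15,0,1,0.02,0,-0.15,0,1])

```text
t: 11.65
tcp_pos: [543.4, 12.9, 183.7]
eef_rot: [0.998, -0.059, 0.006, -0.001]
contact_force: [0.7, 0.5, 0.8]
finger_gap: 0.997
finger_force: 0.0
```

Run:
```python
from h import *
for n in("wrist","scene"):
    if n=="wrist": c,P=wcloud()
    else: c=r.camera(n);P=cloud(c)
    Q=(P-BAY)@RU
    m=(Q[...,0]>-215)&(Q[...,0]<-45)&(abs(Q[...,1])<45)&(Q[...,2]>42)&(Q[...,2]<57)
    k,l,s,_=cv2.connectedComponentsWithStats(m.astype(np.uint8))
    q=Q[l==1+np.argmax(s[1:,4])]
    print(n,len(q),np.percentile(q,[1,50,99],axis=0).round(1),cv2.minAreaRect(q[:,:2].astype(np.float32)))
    b=q[q[:,0]>-100];print("block y",np.percentile(b[:,1],[1,99]).round(1) if len(b) else 0)
go(unit(-91,0,0)*[1,1,0]+[0,0,20],-96.75);ax()
```

```text
wrist 4677 [[-199.   -23.8   47.7]
 [-102.4    0.7   50.2]
 [ -62.9   25.7   52.1]] ((-132.07594299316406, 1.1397209167480469), (52.00883102416992, 138.7688751220703), 89.79259490966797)
block y [-24.4  26.3]
scene 568 [[-2.004e+02 -2.470e+01  4.280e+01]
 [-1.050e+02 -2.000e-01  5.150e+01]
 [-6.250e+01  2.530e+01  5.470e+01]] ((-132.0712432861328, -0.5440502166748047), (140.2927703857422, 51.855228424072266), 1.5005478858947754)
block y [-24.9  25.5]
shift [0.0698 0.0013 0.1589] yaw -0.0 now [537.8  13.2 178.8] y -96.77 target [607.2   3.8  20. ]
unit axes in tool
 [[ 1.    -0.     0.001]
 [-0.    -1.    -0.001]
 [ 0.001  0.001 -1.   ]]
```

move_arm(moves=[0.035,0.0005,0,0,1,0.07,0.0005,0.01,0,1,0.07,0.0005,0.03,0,1,0.07,0.0005,0.06,0,1,0.07,0.0005,0.09,0,1,0.07,0.0005,0.12,0,1,0.07,0.0005,0.14,0,1,0.07,0.0005,0.155,0,1,0.07,0.0005,0.155,0,1])

```text
t: 12.65
tcp_pos: [602.9, 4.3, 19.5]
eef_rot: [0.998, -0.059, -0.004, 0.001]
contact_force: [1.0, -0.0, 0.2]
finger_gap: 1.002
finger_force: 0.0
```

move_arm(moves=[0,0,0,0,0.4,0,0,0,0,0.4,0,0,0,0,0.4,0,0,0,0,0.4,0,0,0,0,0.4,0,0,0,0,0.4], squeeze=60)

```text
t: 13.25
tcp_pos: [608.1, 4.4, 24.7]
eef_rot: [0.998, -0.059, 0.001, -0.0]
contact_force: [-0.8, 1.1, 5.8]
finger_gap: 0.596
finger_force: 64.8
```

move_arm(moves=[0,0,-0.01,0,0.4,0,0,-0.02,0,0.4,0,0,-0.035,0,0.4,0,0,-0.055,0,0.4,0,0,-0.075,0,0.4,0,0,-0.095,0,0.4,0,0,-0.11,0,0.4,0,0,-0.11,0,0.4])

```text
t: 14.05
tcp_pos: [608.5, 4.0, 136.1]
eef_rot: [0.998, -0.059, 0.003, -0.0]
contact_force: [0.9, -0.1, -2.5]
finger_gap: 0.597
finger_force: 64.0
```

Run:
```python
from h import *
c=r.camera("scene");cv2.imwrite("pics/s5.png",cv2.resize(c["image"][120:350,70:400],None,fx=2.4,fy=2.4,interpolation=cv2.INTER_CUBIC))
t=np.radians(7.96);RT=Ro.from_euler('z',t).as_matrix()
p=np.array([478,-347,0])+RT@np.array([36+0,-27,0]);print(p)
go([p[0],p[1],130],-82.04)
```

```text
[ 517.39214629 -368.75451243    0.        ]
shift [-0.0454  0.3811  0.004 ] yaw -0.257 now [607.4   4.4 134.5] y -96.77 target [ 517.4 -368.8  130. ]
```

View pics/s5.png

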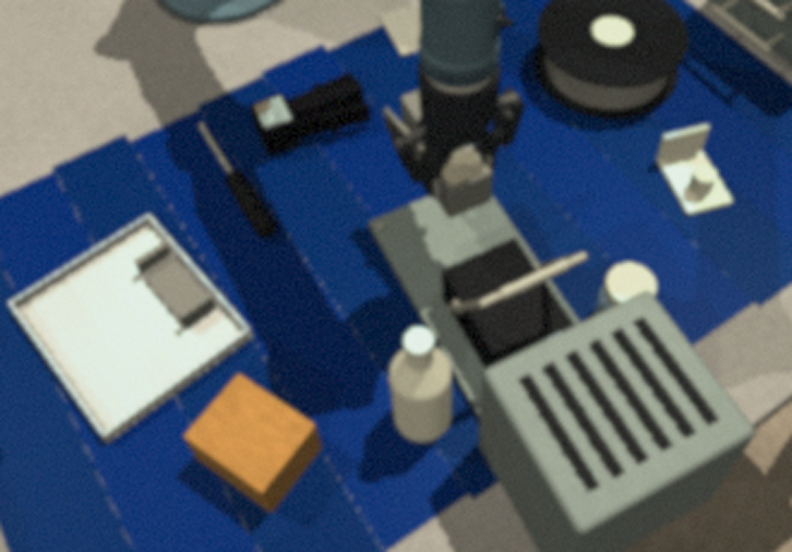

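The cartridge is held and lifted, level, at (465,175) in the crop. The tray is at (130,325), with the bracket at (180,285). I'll carry it over.

move_arm(moves=[-0.002,0.02,0.004,-0.02,0.4,-0.006,0.055,0.004,-0.05,0.4,-0.011,0.095,0.004,-0.08,0.4,-0.017,0.14,0.004,-0.11,0.4,-0.022,0.185,0.004,-0.14,0.4,-0.027,0.23,0.004,-0.17,0.4,-0.032,0.275,0.004,-0.2,0.4,-0.038,0.32,0.004,-0.23,0.4,-0.042,0.355,0.004,-0.25,0.4,-0.045,0.381,0.004,-0.257,0.4])

```text
t: 15.1
tcp_pos: [514.0, -371.6, 127.9]
eef_rot: [0.998, 0.068, -0.001, 0.0]
contact_force: [-0.3, -0.3, -3.6]
finger_gap: 0.603
finger_force: 64.1
```

move_arm(moves=[0,0,0,0,0.4,0,0,0,0,0.4,0,0,0,0,0.4])

```text
t: 15.4
tcp_pos: [517.4, -366.4, 127.8]
eef_rot: [0.998, 0.07, -0.001, -0.001]
contact_force: [1.0, 0.0, -2.7]
finger_gap: 0.599
finger_force: 64.0
```

Run:
```python
from h import *
go([517.4,-368.8,18],-82.04)
t=np.radians(7.96);RT=Ro.from_euler('z',t).as_matrix()
o=r.get_obs();print(o["eef_rot"].round(4),((o["tcp_pos"]-[478,-347,0])@RT).round(1))
c,P=wcloud();Q=(P-[478,-347,0])@RT
m=(abs(Q[...,0])<130)&(abs(Q[...,1])<60)&(Q[...,2]>135)&(Q[...,2]<175)
q=Q[m];print("cart",len(q),np.percentile(q,[1,50,99],axis=0).round(1))
f=q[q[:,0]<-0];A=np.c_[f[:,0],np.ones(len(f))];print("pitch slope",np.linalg.lstsq(A,f[:,2],rcond=None)[0] if len(f) else 0)
```

```text
shift [-0.0002  0.0026  0.1098] yaw 0.002 now [ 517.4 -366.4  127.8] y -81.94 target [ 517.4 -368.8   18. ]
[ 9.975e-01  7.030e-02 -6.000e-04 -1.300e-03] [ 36.3 -24.7 127.8]
cart 14350 [[  9.6 -56.1 137.4]
 [ 47.3 -24.2 165.1]
 [ 65.   12.4 172.6]]
pitch slope [  0.86089971 145.10016053]
```

move_arm(moves=[0,0.002,0.02,0,0.4,0,0.002,0.045,0,0.4,0,0.002,0.065,0,0.4,0,0.002,0.08,0,0.4,0,0.002,0.092,0,0.4,0,0.002,0.1,0,0.4,0,0.002,0.105,0,0.4,0,0.002,0.108,0,0.4,0,0.002,0.11,0,0.4,0,0.002,0.11,0,0.4])

```text
t: 16.45
tcp_pos: [517.6, -370.9, 19.5]
eef_rot: [0.998, 0.069, 0.0, 0.0]
contact_force: [-0.2, -0.1, -2.9]
finger_gap: 0.602
finger_force: 64.3
```

move_arm(moves=[0,0,0.001,0,0.4,0,0,0.002,0,0.4,0,0,0.003,0,0.4,0,0,0.003,0,0.4])

```text
t: 16.85
tcp_pos: [517.5, -370.8, 16.7]
eef_rot: [0.998, 0.069, 0.0, -0.0]
contact_force: [-1.5, 0.9, 0.2]
finger_gap: 0.596
finger_force: 64.5
```

move_arm(moves=[0,0,0,0,0.78,0,0,0,0,0.78,0,0,0,0,0.78,0,0,0,0,0.78,0,0,-0.02,0,0.78,0,0,-0.06,0,0.78,0,0,-0.11,0,0.78,0,0,-0.15,0,0.78,0,0,-0.15,0,0.78])

```text
t: 17.75
tcp_pos: [520.7, -375.1, 175.1]
eef_rot: [0.998, 0.069, 0.006, 0.004]
contact_force: [-0.0, -0.5, 0.3]
finger_gap: 0.783
finger_force: 0.0
```

Run:
```python
from h import *
t=np.radians(7.96);RT=Ro.from_euler('z',t).as_matrix()
for n in("wrist","scene"):
    if n=="wrist": c,P=wcloud()
    else: c=r.camera(n);P=cloud(c)
    Q=(P-[478,-347,0])@RT
    m=(abs(Q[...,0])<120)&(Q[...,1]<30)&(Q[...,1]>-90)&(Q[...,2]>44)&(Q[...,2]<66)
    q=Q[m];print(n,len(q),np.percentile(q,[1,50,99],axis=0).round(1))
    A=np.c_[q[:,:2],np.ones(len(q))];print(np.linalg.lstsq(A,q[:,2],rcond=None)[0].round(3))
Q=(P-BAY)@RU
cv2.imwrite("pics/s6.png",cv2.resize(c["image"][120:350,70:400],None,fx=2.4,fy=2.4,interpolation=cv2.INTER_CUBIC))
print(r.get_obs()["contact_force"])
```

```text
wrist 4526 [[-72.9 -57.4  44.2]
 [ 14.8 -28.8  54. ]
 [ 63.9   0.2  56. ]]
[ 2.6000e-02 -1.0000e-03  5.2626e+01]
scene 830 [[-73.7 -58.6  44.5]
 [ 12.  -28.8  55.2]
 [ 64.2   0.9  58.7]]
[1.8000e-02 1.5000e-02 5.4232e+01]
[ 0.17962082 -0.22235201 -0.12735629]
```

View pics/s6.png

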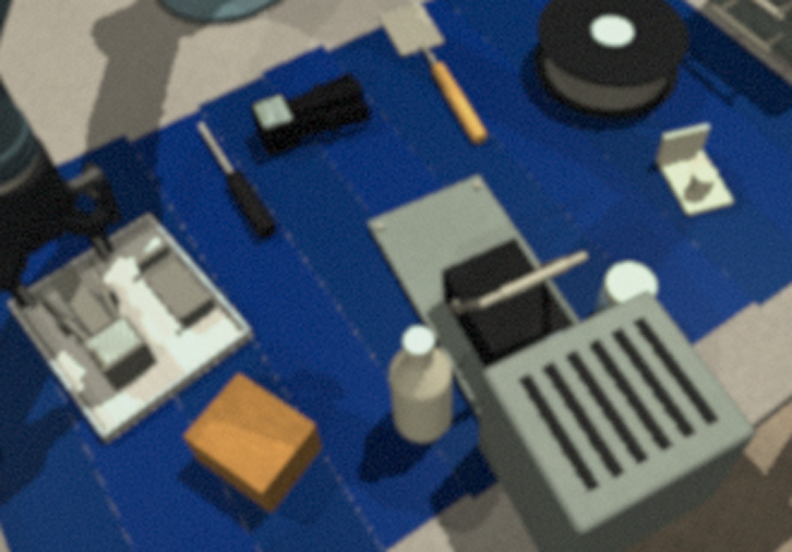

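The cartridge lies flat in the tray at (105,325) beside the bracket at (180,285). Its top is at about 54 mm, the bail is still open and nothing is being touched. Handing in.

```bash
python3 -c "
from cell import r
print(r.job_done())"
```

```text
the job is handed in; nothing more can be done
None
```

The job is handed in, but no verdict came back; my last measurements show the cartridge flat in the tray beside the bracket and released, the bail open, and nothing else visibly moved (17.8 s on the robot's clock at the last move).

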